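Stow two levelling wedges head to tail on a rework bench

TASK

Put the two long blue levelling wedges away in the grey tray: side by side and head to tail (the broad end of one beside the thin end of the other, sloping sides facing each other), both flat on the tray's floor and lined up with its long sides. Leave the short orange wedge where it is.

Things in the scene. Friction and masses are not known exactly. Their poses are not given: they have to be found in the camera images.
- wedge_a: Loose blue wedge lying flat, 0.2 kg, 25 mm thick. Plan, mm: straight side y=-25; square ends at x=-65 (thin, 30) and x=+65 (broad, 70); other side slopes from y=+5 (thin end) to +45 (broad end). Origin on the underside, mid-length, mid-width. x to the broad end along the straight side, y to the sloping side, z up. Black grip block on top over the origin: 30 (x) by 16 (y), z=25 to 55.
- wedge_b: The other blue wedge, identical to wedge_a in shape, size, origin and axes.
- tray: Dark grey open tray fixed to the bench, 164 x 132 mm outside, 156 x 124 inside; walls 4 thick, 14 high; inner floor 4 mm above the bench. Origin: centre of the underside, at bench height. x along its long side, y along its short side, z up. The blue wedges fit only head to tail, sloping sides together, with some 8 mm to spare at each long wall and between them.
- wedge_short: A bystander: a shorter orange wedge, 80 mm long, 50 mm at the broad end and 30 mm at the thin end, 25 mm thick, with the same black grip on top. Origin: on the underside below the grip. It lies beyond the tray, and is to be left alone.
Not all that is in view belongs to the job. Leave any white look-alike of the wedge_a alone.

How it is judged:
By the outcome, as a careful person would: the job done as asked, in the order asked, and still so for the second after the job is handed in, with the robot touching nothing.
It also fails if it takes over 54 s, if anything falls off the work surface, if the arm or the gripper's body presses on something with over 40 N, if the wrist force passes 120 N, or if a joint passes its speed limit or range.

ROBOT

A 6-joint arm with a two-finger parallel gripper is mounted at the origin on the work surface. World frame = base frame: x ahead of the robot, y to its left, z up, the work surface at z = 0. Lengths are in mm, angles in rad, forces in N, time in s.
With the tool pointing down it reaches from about 400 to 925 mm from the base axis. Payload 12.5 kg.
Tool frame: the origin (TCP) lies at the very end of the fingers, on their centre line; the grasp point (between the pads) lies robot.grasp_offset behind it (robot.grasp_offset is the distance from the TCP to the grasp point, in mm); z points along the fingers, y is the line along which they close (so a half turn about z gives the same grasp; the last joint's range is limited). The gripper opens to 95 mm and grips with 3 to 60 N. Pads are 20 mm wide; open, the fingers measure 119 mm over their backs; the gripper's body (75 mm by 180 mm) begins 59 mm behind the grasp point.
Start: joints at [-1.414, 0.491, 1.559, -0, 1.092, -0.106], TCP at [162.388, -603.553, 214.661] pointing down, gripper open.
Joint ranges: [-3.1, 3.1], [-0.84, 2.19], [0.05, 2.79], [-1.13, 4.28], [0.06, 2.93], [-2.69, 2.69]. Speed limits (rad/s): [2.22, 2.22, 2.79, 3.14, 3.14, 3.14].

INTERFACE

Orientations are given as a unit quaternion [w, x, y, z].
In Python, from workcell import robot, claw, planner, camera, job, monitor gives the robot as it stands. Calls block until the motion is done:
- robot.movep(position, orientation): joint-space move of the TCP to a pose.
- robot.movel(position, rate=150, frame=None): straight line of the TCP; frame=None keeps the orientation; rate is the mean speed in mm/s.
- robot.movej(angles): joint-space move.
- claw.open_gripper() and claw.gripper_close(effort=None): open the fingers fully, or close them until they stop; effort is the grip in N (None keeps the last).
- robot.wait(seconds).
- planner.inverse_kinematics(position, orientation): joint angles nearest the present ones, or None.
- camera(name): name is "side" or "top"; returns a dict with "img" (400x640x3 uint8, red, green, blue), "fov_y" (degrees; the focal length in pixels is half the picture's height over the tangent of half this angle, whatever the lens; pixels are square), "cx", "cy" (the principal point, pixels), "distortion" ([k1, k2, p1, p2, k3] as OpenCV has them; the pictures are not rectified), "rvec" (rotation vector, rad) and "tvec" (3), from world to camera coordinates, as OpenCV has them. Camera axes: x right, y down, z forward; pixel columns grow to the right and rows downward; lengths in mm; the calibration is good to about 2 mm. A picture is of the moment at which its call begins. There is no depth.
A pose or a line that the arm cannot do raises robot.PlanningError and nothing moves.
- job.close_job(): hands the job in; it is judged then, once.
Readings, each from a call of its own:
- monitor.read_time(): time.
- monitor.read_joint_positions(): joint angles.
- monitor.read_joint_vel(): joint speeds.
- monitor.read_tau(): joint torques, N m.
- monitor.read_ee_pos(): TCP position.
- monitor.read_ee_rot(): TCP orientation.
- monitor.read_force(): force on the tool from outside, world axes, zero at the start.
- monitor.read_moment(): the same for the moment, N m.
- monitor.read_finger_gap(): opening from 0.0 (shut) to 1.0 (fully open).
- monitor.read_gripper_force(): force on a finger pad.
Only numpy, scipy, OpenCV 4.12 (cv2) and the standard library are available. Lean on these libraries where they do the work, as an engineer would, in place of code of your own. Each camera call takes 0.05 s, during which the arm holds its last target. There are 200 camera calls.

## Working session

There is one attempt and no reset: what is moved stays moved. The work goes in short steps, each a Python script; the robot and the scene stay as the last script left them, time stands still between calls to the robot, and variables do not carry over. Pictures are saved under pics/ and viewed, at most 10 in all, crops included, and the job is handed in when it is done.

```bash
mkdir -p pics; ls; python3 - <<'E'
from workcell import robot, claw, planner, camera, job, monitor
import cv2,numpy as np
for n in("top","side"):
    c=camera(n); cv2.imwrite(f"pics/{n}0.png",c["img"][:,:,::-1]); print(n,{k:np.round(v,4).tolist() for k,v in c.items() if k!="img"})
print(robot.grasp_offset,monitor.read_time(),monitor.read_ee_rot(),monitor.read_force())
E
```

```text
pics
top {'fov_y': 44.9355, 'cx': 316.0602, 'cy': 205.4448, 'distortion': [-0.0179, 0.0, 0.0, 0.0, 0.0], 'rvec': [2.1579, -2.1692, 0.1038], 'tvec': [95.6249, 502.6598, 1441.1678]}
side {'fov_y': 50.5544, 'cx': 322.7857, 'cy': 198.2365, 'distortion': [0.0375, 0.0, 0.0, 0.0, 0.0], 'rvec': [0.8981, -2.4134, 1.1589], 'tvec': [439.3597, 205.108, 1122.2592]}
18.8 0.1 [-4.78888236e-04  9.91378290e-01  1.31029980e-01 -7.94772596e-06] [-0.20016301 -0.38308268 -0.67336403]
```

View pics/top0.png

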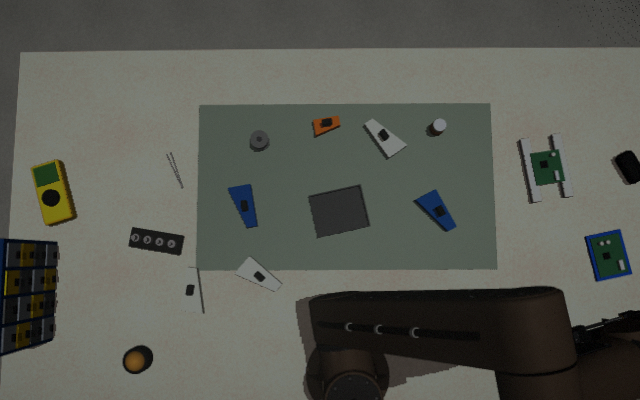

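View pics/side0.png

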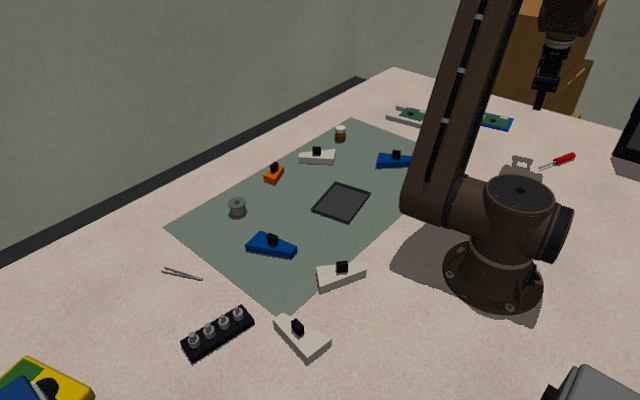

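The top view shows the blue wedges at about (245,205) and (436,210), the tray at (339,211), the orange wedge at (326,125) and three white look-alikes. The side view agrees. Next I'll measure the blue wedges and the tray.

```bash
cat > h.py <<'E'
import cv2,numpy as np
from workcell import robot, claw, planner, camera, job, monitor
def geom(c):
    f=c["img"].shape[0]/2/np.tan(np.radians(c["fov_y"])/2)
    K=np.array([[f,0,c["cx"]],[0,f,c["cy"]],[0,0,1]]); R=cv2.Rodrigues(np.array(c["rvec"],float))[0]
    return K,np.array(c["distortion"],float),R,np.array(c["tvec"],float).ravel()
def rays(c,px,z):
    K,d,R,t=geom(c); u=cv2.undistortPoints(np.array(px,float).reshape(-1,1,2),K,d).reshape(-1,2)
    r=np.c_[u,np.ones(len(u))]@R; o=-R.T@t
    return (o+r*((z-o[2])/r[:,2])[:,None])[:,:2]
def blobs(mask,amin):
    cs=cv2.findContours(mask.astype(np.uint8),cv2.RETR_EXTERNAL,cv2.CHAIN_APPROX_NONE)[0]
    return [k for k in cs if cv2.contourArea(k)>amin]
E
python3 - <<'E'
from h import *
c=camera("top"); K,d,R,t=geom(c); print("cam",-R.T@t)
im=c["img"]; hsv=cv2.cvtColor(im,cv2.COLOR_RGB2HSV)
roi=np.zeros(im.shape[:2],bool); roi[105:270,200:492]=1
b=(hsv[...,0]>100)&(hsv[...,0]<130)&(hsv[...,1]>150)&roi
for k in blobs(b,200):
    h=cv2.convexHull(k); tri=cv2.approxPolyN(h,4,ensure_convex=True).reshape(-1,2)
    print("blue",cv2.contourArea(h),tri.tolist(),rays(c,tri,25).round(1).tolist())
    m=np.zeros(roi.shape,np.uint8); cv2.fillPoly(m,[h],1); v=hsv[...,2][(m>0)&b]; print(np.histogram(v,10))
    g=(m>0)&(hsv[...,2]<50)
    ys,xs=np.nonzero(g); print("grip",len(xs),xs.mean(),ys.mean(),rays(c,[[xs.mean(),ys.mean()]],50))
t_=(im.max(2)<75)&(im.max(2).astype(int)-im.min(2)<15)&roi
for k in blobs(t_,1000):
    print("tray",cv2.minAreaRect(k)); q=cv2.boxPoints(cv2.minAreaRect(k)); print(rays(c,q,14).round(1).tolist(),rays(c,[cv2.minAreaRect(k)[0]],14))
o=[cv2.resize(im[y-30:y+30,x-33:x+33],None,fx=6,fy=6,interpolation=cv2.INTER_NEAREST) for x,y in((245,205),(436,210))]
cv2.imwrite("pics/crop.png",np.hstack(o)[:,:,::-1])
E
```

```text
cam [ 349.88261291   80.62503198 1486.55895198]
blue 683.0 [[456, 226], [447, 231], [415, 199], [435, 189]] [[438.5, -329.6], [423.5, -301.9], [521.3, -207.9], [551.6, -269.6]]
(array([  2,   3,  22,   7,   9,   5,  26,  24,  47, 471]), array([24. , 30.6, 37.2, 43.8, 50.4, 57. , 63.6, 70.2, 76.8, 83.4, 90. ]))
grip 120 437.1 211.325 [[ 481.03043577 -267.8043679 ]]
blue 672.5 [[257, 226], [247, 226], [227, 188], [250, 184]] [[441.7, 272.2], [441.9, 302.6], [558.5, 365.0], [570.4, 294.7]]
(array([  2,   2,   4,   6,   5,  26,  33,  14, 280, 253]), array([37. , 41.9, 46.8, 51.7, 56.6, 61.5, 66.4, 71.3, 76.2, 81.1, 86. ]))
grip 74 244.14864864864865 205.94594594594594 [[500.43596641 307.94278088]]
tray ((338.3999938964844, 210.79995727539062), (44.0368766784668, 55.5341911315918), 77.47119140625)
[[535.9, 122.2], [572.2, -44.6], [439.8, -71.8], [404.0, 93.5]] [[487.6403111   24.87475521]]
```

View pics/crop.png

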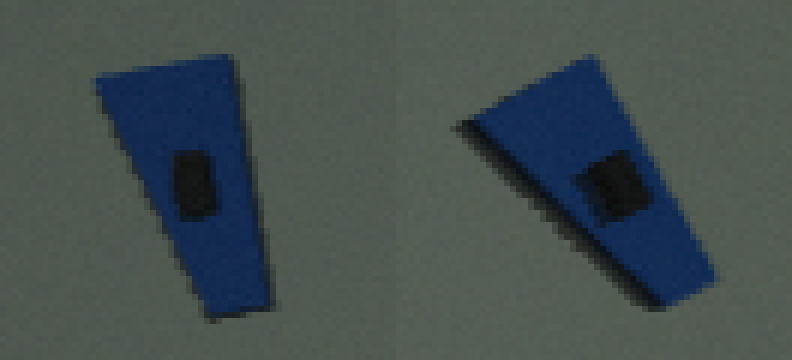

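The crop shows clean lit top faces with darker side faces. The straight side is the right-hand edge of both wedges. I'll fit lines to the top-face edges.

```bash
cat >> h.py <<'E'
def quad(c,k,z,s):
    """corner points (world) of a 4-sided top face at height z; k = contour in s-times upsampled picture"""
    px=(k.reshape(-1,2)+.5)/s-.5
    w=rays(c,px,z).astype(np.float32)
    p=cv2.approxPolyN(cv2.convexHull(w),4,ensure_convex=True).reshape(-1,2).astype(float); L=[]
    for i in range(4):
        a,b=p[i],p[(i+1)%4]; l=np.linalg.norm(b-a); e=(b-a)/l; r=w-a; u=r@e; v=r@[-e[1],e[0]]
        s_=w[(u>.12*l)&(u<.88*l)&(abs(v)<6)]
        L.append(cv2.fitLine(s_,cv2.DIST_HUBER,0,.01,.01).ravel().astype(float))
    P=[]
    for i in range(4):
        a,b=L[i-1],L[i]; q=np.linalg.solve(np.c_[a[:2],-b[:2]],b[2:]-a[2:]); P.append(a[2:]+q[0]*a[:2])
    return np.array(P)
def wedge_pose(P):
    n=[np.linalg.norm(P[(i+1)%4]-P[i]) for i in range(4)]
    i=min((0,1,2,3),key=lambda j:n[j]); T=np.roll(P,-i,0)   # T0-T1 thin end, T2-T3 broad
    if np.cross(T[1]-T[0],T[2]-T[1])<0: T=T[[1,0,3,2]]
    # now counter-clockwise: model ccw from thin end
    M=np.array([[-65,5],[-65,-25],[65,-25],[65,45]],float)
    A,B=M-M.mean(0),T-T.mean(0)
    th=np.arctan2((A[:,0]*B[:,1]-A[:,1]*B[:,0]).sum(),(A*B).sum())
    R=np.array([[np.cos(th),-np.sin(th)],[np.sin(th),np.cos(th)]]); o=T.mean(0)-R@M.mean(0)
    return o,th,np.abs(T-(M@R.T+o)).max()
def see(c=None,zs=25,roi=(105,270,200,492),s=8,vmin=75):
    c=c or camera("top"); r0,r1,c0,c1=roi
    im=cv2.resize(c["img"],None,fx=s,fy=s,interpolation=cv2.INTER_LINEAR); hsv=cv2.cvtColor(im,cv2.COLOR_RGB2HSV)
    m=np.zeros(im.shape[:2],bool); m[r0*s:r1*s,c0*s:c1*s]=1
    b=(hsv[...,0]>100)&(hsv[...,0]<130)&(hsv[...,1]>130)&(hsv[...,2]>vmin)&m
    W=[wedge_pose(quad(c,k,zs,s)) for k in blobs(b,200*s*s)]
    t=(im.max(2)<75)&(im.max(2).astype(int)-im.min(2)<15)&m
    T=[quad(c,k,14,s) for k in blobs(t,1500*s*s)]
    return W,T
E
python3 -W ignore - <<'E'
from h import *
W,T=see()
for w in W: print(w)
for t in T: print(t.round(1),t.mean(0),[np.linalg.norm(t[i]-t[i-1]).round(1) for i in range(4)],[np.degrees(np.arctan2(*(t[i]-t[i-1])[::-1])).round(1) for i in range(4)])
E
```

```text
(array([ 484.47102675, -279.25610547]), np.float64(0.48307966285722487), np.float64(2.7272914569910256))
(array([504.46348866, 310.16523296]), np.float64(0.1727341464598735), np.float64(3.087764748534937))
[[536.3 121. ]
 [404.9  91.9]
 [440.6 -71.9]
 [571.9 -43.2]] [488.42413049  24.42210228] [np.float64(168.0), np.float64(134.5), np.float64(167.6), np.float64(134.3)] [np.float64(102.2), np.float64(-167.5), np.float64(-77.7), np.float64(12.3)]
```

```bash
cat >> h.py <<'E'
def q(psi): return [0.0,np.cos(psi/2),np.sin(psi/2),0.0]   # Rz(psi)*Rx(pi)
TC=np.array([488.4,24.4]); TY=np.radians(102.3)
def tray(x,y): return TC+np.array([x*np.cos(TY)-y*np.sin(TY),x*np.sin(TY)+y*np.cos(TY)])
WA=(np.array([484.5,-279.3]),.483,tray(0,-29),TY)
WB=(np.array([504.5,310.2]),.173,tray(0,29),TY-np.pi)
def pick(o,th,off):
    robot.movep([*o,100.],q(th+off)); robot.movel([*o,29.],rate=120)
    claw.gripper_close(20); print("gap",monitor.read_finger_gap(),"pad",monitor.read_gripper_force(),monitor.read_force())
    robot.movel([*o,130.],rate=150)
E
python3 -W ignore - <<'E'
from h import *
for n,(o,th,p,tp) in dict(A=WA,B=WB).items():
  for off in(np.pi/2,-np.pi/2):
    print(n,round(off,2),[None if j is None else np.round(j,2).tolist() for j in(planner.inverse_kinematics([*o,29.],q(th+off)),planner.inverse_kinematics([*p,34.],q(tp+off)))])
E
```

```text
A 1.57 [[-0.64, 0.65, 1.88, -0.0, 0.61, -1.12], [-0.07, 0.61, 1.98, -0.0, 0.55, -1.85]]
A -1.57 [[-0.64, 0.65, 1.88, -0.0, 0.61, 2.02], [-0.07, 0.61, 1.98, -0.0, 0.55, 1.29]]
B 1.57 [[0.44, 0.68, 1.8, -0.0, 0.66, 0.27], [-0.1, 0.56, 2.12, -0.0, 0.46, 1.25]]
B -1.57 [None, [-0.1, 0.56, 2.12, -0.0, 0.46, -1.89]]
```

```bash
python3 -W ignore - <<'E'
from h import *
o,th,p,tp=WA
pick(o,th,np.pi/2)
print(monitor.read_time(),monitor.read_finger_gap())
robot.movep([*p,130.],q(tp+np.pi/2))
for n in("top","side"): cv2.imwrite(f"pics/{n}1.png",camera(n)["img"][:,:,::-1])
print(monitor.read_time(),monitor.read_finger_gap(),monitor.read_ee_pos())
E
```

```text
gap 0.3154778736708416 pad 19.99989688396454 [ 1.23013076  0.7991598  -0.53717016]
4.5167 0.3150850833338926
5.8083 0.3101766577414783 [516.94699143  29.53054601 129.85546526]
```

View pics/side1.png

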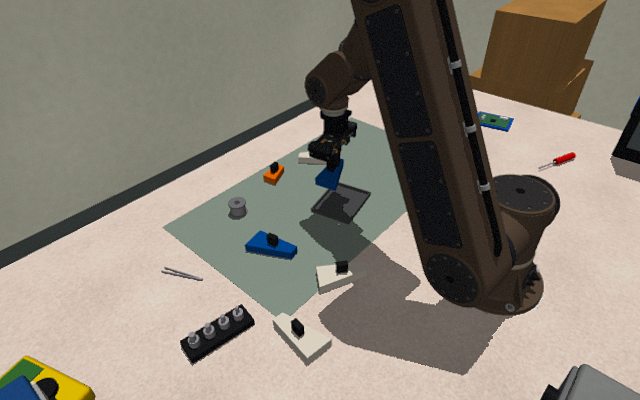

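The side view shows wedge A held level above the tray at about (330,178), so I'll lower it and look.

```bash
python3 -W ignore - <<'E'
from h import *
o,th,p,tp=WA
robot.movel([*p,45.],rate=120); robot.movel([*p,34.],rate=40); print(monitor.read_force(),monitor.read_time())
claw.open_gripper(); robot.movel([*p,110.],rate=150)
o,th,p,tp=WB
robot.movep([*o,140.],q(th+np.pi/2))
c=camera("top"); s=camera("side")
W,T=see(c,29)
for w in W: print(w,tray(0,0),np.degrees(TY))
for t in T: print(t.round(1).tolist())
cv2.imwrite("pics/both2.png",np.hstack([cv2.resize(c["img"][140:280,260:420],(480,420)),cv2.resize(s["img"][170:240,300:380],(320,420),interpolation=cv2.INTER_CUBIC)[:420]])[:,:,::-1])
print(monitor.read_time())
E
```

```text
[ 0.37476358  0.50273546 -2.1970397 ] 7.0917
(array([518.57201837,  33.58998787]), np.float64(1.7859792117931335), np.float64(3.0902626979046204)) [488.4  24.4] 102.3
[[536.4, 121.2], [404.8, 92.0], [440.6, -71.9], [572.0, -43.3]]
[[619.6, 453.2], [311.5, 447.0], [310.6, 210.0], [666.6, 328.7]]
10.8583
```

View pics/both2.png

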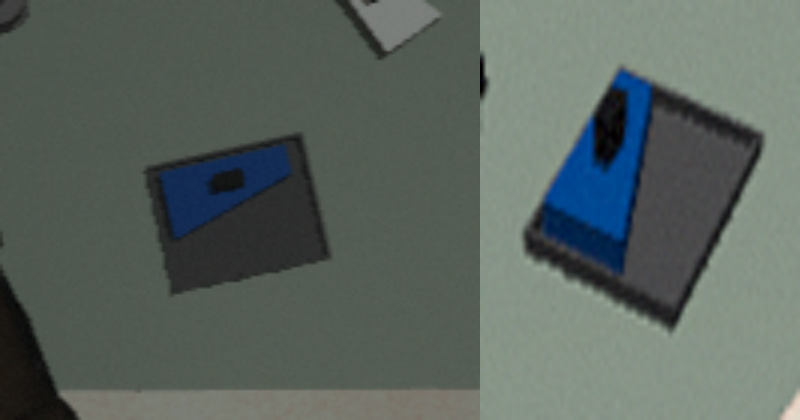

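Wedge A lies flat in the tray along the far long wall (top view about (225,180) in the crop), and its yaw matches the tray's. Now wedge B.

```bash
python3 -W ignore - <<'E'
from h import *
o,th,p,tp=WB
pick(o,th,np.pi/2)
robot.movep([*p,130.],q(tp+np.pi/2)); print(monitor.read_finger_gap())
robot.movel([*p,45.],rate=120); robot.movel([*p,34.],rate=40); print(monitor.read_force(),monitor.read_time())
claw.open_gripper(); robot.movel([*p,150.],rate=150)
robot.movep([350.,-450.,250.],q(np.pi/2-.8))
c=camera("top"); s=camera("side")
W,T=see(c,29)
for w in W: e=w[0]-TC; print(w, e@[np.cos(TY),np.sin(TY)],e@[-np.sin(TY),np.cos(TY)])
cv2.imwrite("pics/both3.png",np.hstack([cv2.resize(c["img"][165:255,285:395],(480,393)),cv2.resize(s["img"][170:240,300:380],(320,393),interpolation=cv2.INTER_CUBIC)])[:,:,::-1])
print(monitor.read_time())
E
```

```text
gap 0.31144498260250064 pad 19.999841451644897 [-0.70425652 -0.91356674 -1.07995261]
0.31455631022313996
[ 0.85437362 -0.45148053 -2.12820936] 16.1583
(array([456.26301011,  19.84996707]), np.float64(-1.3569772008895558), np.float64(1.9185724763743792)) 2.400565830308454 32.36859902156507
(array([518.65141722,  33.45087319]), np.float64(1.7860582732849706), np.float64(2.2042546779907752)) 2.3986445012267636 -31.48512432773996
20.1417
```

View pics/both3.png

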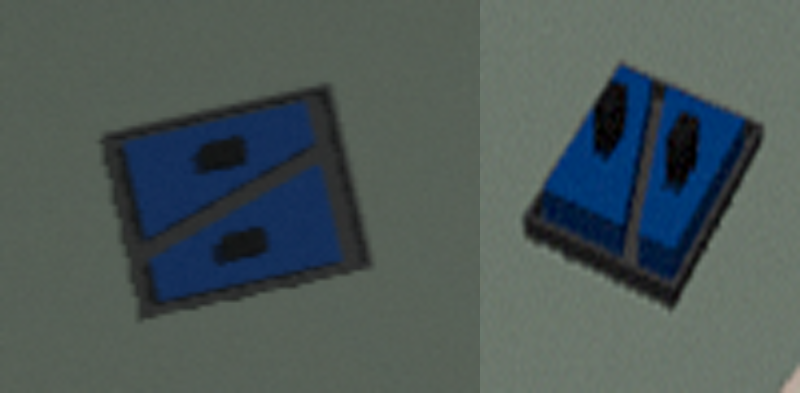

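Both wedges lie flat in the tray, head to tail. There is a clear diagonal gap between them and a margin at the walls, and their yaws are within 0.1° of the tray's. The job can be handed in.

```bash
python3 -c "
from workcell import job
print(job.close_job())"
```

```text
the job is handed in; nothing more can be done
None
```

Both blue wedges are in the grey tray, flat, head to tail and lined up with its long sides; I did not touch the orange wedge, and handed the job in at about 20 s.

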